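# Weigh the specimen pot behind the reagent bottles

## Task

The low orange specimen pot is hemmed in by three tall reagent bottles: first stand all three bottles upright in the white side tray, leaving the pot where it is, then set the pot gently on the middle of the balance's pan while the bottles wait in the tray. Then put each bottle back upright on the middle of the coaster that has the colour of its cap. Do not knock anything over and leave the glass beaker where it stands.

Things in the scene. Friction and masses are not known exactly. Their poses are not given: they have to be found in the camera images.
- bottle_blue: Loose amber glass reagent bottle with a blue screw cap and a blue band round its paper label; round, 108 mm tall: straight body 42 mm in diameter up to 85 mm, then the cap, 36 mm in diameter and 23 mm high. About 0.16 kg. Origin: centre of its underside; z up along its axis. At the start it stands on the blue coaster.
- bottle_red: Loose amber glass reagent bottle with a red screw cap and a red band round its paper label; round, 108 mm tall: straight body 42 mm in diameter up to 85 mm, then the cap, 36 mm in diameter and 23 mm high. About 0.16 kg. Origin: centre of its underside; z up along its axis. At the start it stands on the red coaster.
- bottle_green: Loose amber glass reagent bottle with a green screw cap and a green band round its paper label; round, 108 mm tall: straight body 42 mm in diameter up to 85 mm, then the cap, 36 mm in diameter and 23 mm high. About 0.16 kg. Origin: centre of its underside; z up along its axis. At the start it stands on the green coaster.
- coaster_blue: Fixed flat blue disc, the home place of the blue-capped bottle: 64 mm in diameter, 4 mm thick, lying on a 3 mm thick grey mat. Origin: centre of its underside, so its top is 4 mm above the origin. The three coasters lie 58 mm (centre to centre) from the pot's starting place: one on the robot's side of it and one to its left and right; which colour is where changes.
- coaster_red: Fixed flat red disc, the home place of the red-capped bottle: 64 mm in diameter, 4 mm thick, lying on a 3 mm thick grey mat. Origin: centre of its underside, so its top is 4 mm above the origin. The three coasters lie 58 mm (centre to centre) from the pot's starting place: one on the robot's side of it and one to its left and right; which colour is where changes.
- coaster_green: Fixed flat green disc, the home place of the green-capped bottle: 64 mm in diameter, 4 mm thick, lying on a 3 mm thick grey mat. Origin: centre of its underside, so its top is 4 mm above the origin. The three coasters lie 58 mm (centre to centre) from the pot's starting place: one on the robot's side of it and one to its left and right; which colour is where changes.
- pot: Loose low specimen pot, all round: orange plastic with a white band and a yellow dot on its lid, 52 mm in diameter, 36 mm tall, about 0.07 kg. Origin: centre of its underside; z up. At the start it stands on the grey mat between the three bottles, with about 11 mm of free gap to each of them and the bottles far taller than it.
- tray: Fixed white open side tray, empty at the start, 240 mm (its x) by 130 mm (its y), with a rim 14 mm high, walls and floor 5 mm thick. Origin: centre of its underside; the floor's top is 5 mm above it. It lies on one side of the mat (left or right changes).
- balance: Fixed white laboratory balance on the other side of the mat. Its weighing pan is a plain flat steel disc 100 mm in diameter. Origin: at bench level straight below the pan's centre; the pan's top is 62 mm above the origin. The housing (200 by 150 mm, 48 mm high, display strip to 54 mm) reaches from 65 mm on its +x side to 135 mm on its -x side.
- beaker: Loose small empty glass beaker, 52 mm across the rim, 60 mm tall, a bystander on the mat behind the pot (about 97 mm from the pot's centre, on the side away from the robot). Origin: centre of its underside. To be left where it stands.
Mind the look-alikes: they are no part of the job. Leave any brown or pink look-alike of the bottle_green alone.

How it is judged:
By the outcome, as a careful person would: the job done as asked, in the order asked, and still so for the second after the job is handed in, with the robot touching nothing.
It also fails if it takes over 149 s, if anything falls off the work surface, if the arm or the gripper's body presses on something with over 40 N, if the wrist force passes 120 N, or if a joint passes its speed limit or range.

## Robot

A 6-joint arm with a two-finger parallel gripper is mounted at the origin on the work surface. World frame = base frame: x ahead of the robot, y to its left, z up, the work surface at z = 0. Lengths are in m, angles in rad, forces in N, time in s.
With the tool pointing down it reaches from about 0.275 to 1 m from the base axis. Payload 8.4 kg.
Tool frame: the origin (TCP) lies midway between the tips of the shut fingers; the grasp point (between the pads) lies 19 mm behind it; x points along the fingers, z is the direction in which the jaws open and shut, and the axes are right-handed (so a half turn about x gives the same grasp; the last joint's range is limited). The gripper opens to 85 mm and grips with 20 to 120 N. Pads are 22 mm wide; open, the fingers measure 114 mm over their backs; the gripper's body (76 mm by 85 mm) begins 54 mm behind the grasp point. The pads swing forward as they close: fully open they stand 13 mm farther back than shut.
Start: joints at [-1.13, 0.353, 1.633, -0, 1.155, -0.002], TCP at [0.268, -0.565, 0.208] pointing down, gripper open.
Joint ranges: [-2.63, 2.63], [-0.92, 2.1], [0.06, 2.66], [-1.3, 4.44], [0, 2.69], [-3.02, 3.02]. Speed limits (rad/s): [2.22, 2.22, 2.79, 3.14, 3.14, 3.14].

## Interface

Orientations are given as [roll, pitch, yaw] about the fixed x, y, z axes, in that order (R = Rz(yaw) Ry(pitch) Rx(roll)).
In Python, from workcell import status, viewer, workorder gives the robot as it stands. The module is installed in compiled form; this text tells all that it offers.
- The arm moves only by the tool servo_tool, never from a script. Its argument "plan" is a list of rows, each a list of 7 numbers: the shift along the tool's x, y, z in mm, then the turn, a rotation vector about the tool's x, y, z in rad, then the finger opening in mm, from 0 to 85.4. A call has 1 to 12 rows; each row shifts and turns the commanded pose from where the row before left it, along the tool's axes as they then stand; what a row does not reach is not made up. A row lasts 1/8 s, in which the tool goes at most 62.5 mm and 10.7 degrees, less where a joint would pass 70% of its speed; a pose out of reach is approached as far as the arm can. A call is refused whole if a number of a shift passes 62.5 or a number of a turn 0.188, either way. A call with a gripper value outside its range is refused whole. The fingers move at their own pace and stop on an object; "newtons" is the grip in N (left out, the last holds). Time passes only in rows, so rows that do not move let the fingers close. It gives the time, the measured TCP pose, the force and the opening at its end, in the units of the state.
- status.get_state(): the state, without advancing time (a new reading comes with each control period).
- viewer.snapshot(name): name is "scene" or "top"; returns the picture (400x640x3 uint8, red, green, blue); there is no depth.
- viewer.camera_model(name): a dict with "mtx" (3x3 intrinsics, pixels), "R" (3x3) and "t" (3): a world point X has camera coordinates R X + t. Camera axes: x right, y down, z forward; pixel columns grow to the right and rows downward; lengths in m; the calibration is good to about 2 mm. A picture is of the moment at which its call begins. camera_model takes no time and is no camera call.
- workorder.hand_in(): hands the job in, once; it reports no verdict.
The state is a dict: "time": time; "qpos": joint angles; "dq": joint speeds; "tau": joint torques, N m; "ee_pos": TCP position; "orientation": TCP orientation; "contact_force": force on the tool from outside, world axes, zero at the start; "wrist_torque": the same for the moment, N m; "finger_gap": finger opening in m.
Only numpy, scipy, OpenCV 4.12 (cv2) and the standard library are available. Lean on these libraries where they do the work, as an engineer would, in place of code of your own. Each camera call takes 0.05 s, during which the arm holds its last target. There are 200 camera calls.

## Working session

There is one attempt and no reset: what is moved stays moved. The work goes in short steps, Python scripts to look and compute and a tool call to move; the robot and the scene stay as the last step left them, time stands still between calls to the robot, and variables do not carry over. Pictures are saved under pics/ and viewed, about 12 in all and at most 16, crops included, and the job is handed in when it is done.

Besides the shell and the picture viewer there is one more tool, called after ">>>" as a command line: name --pt "numbers of a row" for each row, then --argument value for the rest. servo_tool: Moves the arm, as the interface text tells. Its arguments: {"type":"object","properties":{"plan":{"type":"array","items":{"type":"array","items":{"type":"number"}}},"newtons":{"type":"number"}},"required":["plan"]}

```bash
mkdir -p pics; ls; python3 - <<'E'
from workcell import status, viewer
import cv2
print(status.get_state())
for n in("scene","top"):
    cv2.imwrite(f"pics/{n}0.png",viewer.snapshot(n)[:,:,::-1]); print(n,viewer.camera_model(n))
E
```

```text
pics
{'time': 0.0, 'qpos': array([-1.13042676e+00,  3.53646955e-01,  1.63414619e+00, -3.18435433e-05,
        1.15518943e+00, -2.38476569e-03]), 'dq': array([-4.86979820e-04, -2.09913590e-04,  9.58235069e-04, -4.49133219e-05,
       -8.32508058e-04,  7.99799549e-04]), 'tau': array([ 9.05898250e-04, -6.05249476e+01, -3.42070735e+01,  1.44916844e-04,
        9.44616215e-03,  2.03502998e-05]), 'ee_pos': array([ 0.26754933, -0.56427166,  0.20725729]), 'orientation': array([-3.12303332,  1.5694061 ,  2.03212288]), 'contact_force': array([-0.14444772,  0.15233224, -0.63753981]), 'wrist_torque': array([0.04640018, 0.00929975, 0.02658306]), 'finger_gap': 0.08550701684251956}
scene {'mtx': array([[493.17781206,   0.        , 315.83430246],
       [  0.        , 493.17781206, 199.83006722],
       [  0.        ,   0.        ,   1.        ]]), 'R': array([[-0.30657426,  0.95176078, -0.01279197],
       [ 0.5909431 ,  0.17978048, -0.78642561],
       [-0.7461893 , -0.24865718, -0.61755253]]), 't': array([ 0.15816573, -0.31232834,  1.8419576 ])}
top {'mtx': array([[433.1256994 ,   0.        , 311.85372235],
       [  0.        , 433.1256994 , 196.85955588],
       [  0.        ,   0.        ,   1.        ]]), 'R': array([[-0.02355203, -0.9990264 , -0.03730365],
       [-0.99256076,  0.02782544, -0.11852802],
       [ 0.11945061,  0.03423456, -0.99224974]]), 't': array([0.04109589, 0.57614313, 0.92030183])}
```

View pics/top0.png

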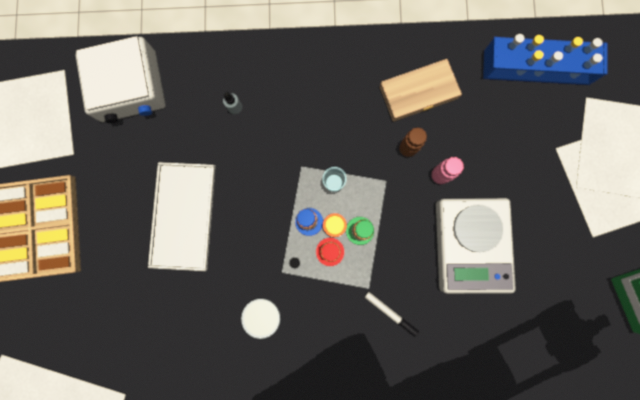

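View pics/scene0.png

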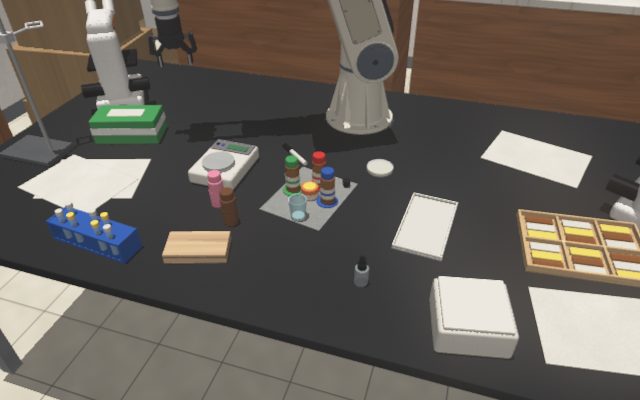

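Both pictures: blue at top-camera (309,221), red (330,251), green (362,231), pot (334,225), beaker (334,181), tray (182,217), balance pan (479,228). Look-alikes of the bottles: brown (414,142), pink (448,170). The dark vial at (232,103) is not part of the job either. I'll take close crops next.

```bash
python3 - <<'E'
import cv2,numpy as np
a=cv2.imread('pics/top0.png')[160:300,275:400]; b=cv2.imread('pics/scene0.png')[140:240,255:355]
a=cv2.resize(a,None,fx=4,fy=4,interpolation=cv2.INTER_CUBIC)[:,:400+100]; b=cv2.resize(b,None,fx=3,fy=3,interpolation=cv2.INTER_CUBIC)
c=np.zeros((560,800,3),np.uint8); c[:,:500]=a; c[:300,500:]=b
cv2.imwrite('pics/c1.png',c)
d=cv2.imread('pics/top0.png')[150:300,130:230];e=cv2.imread('pics/top0.png')[190:300,420:530]
c=np.zeros((600,800,3),np.uint8); c[:600,:400]=cv2.resize(d,None,fx=4,fy=4); c[:396,400:796]=cv2.resize(e,None,fx=3.6,fy=3.6)
cv2.imwrite('pics/c2.png',c)
E
```

```text
(no output)
```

View pics/c1.png

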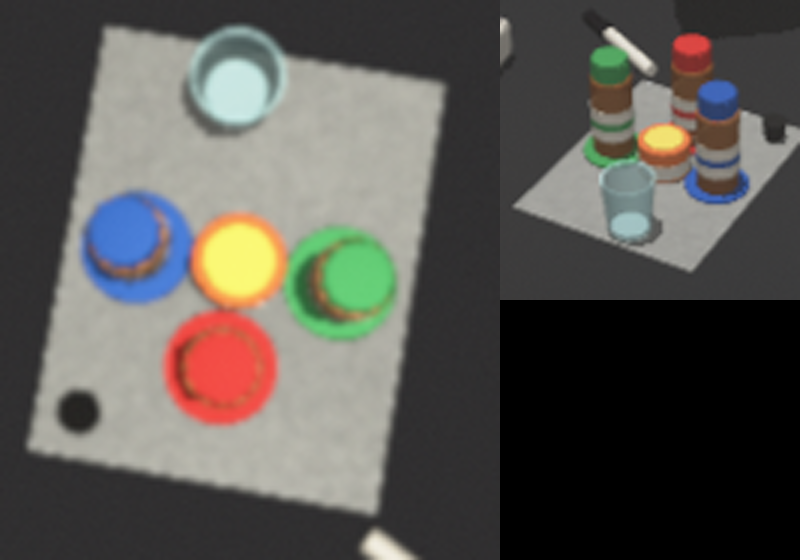

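View pics/c2.png

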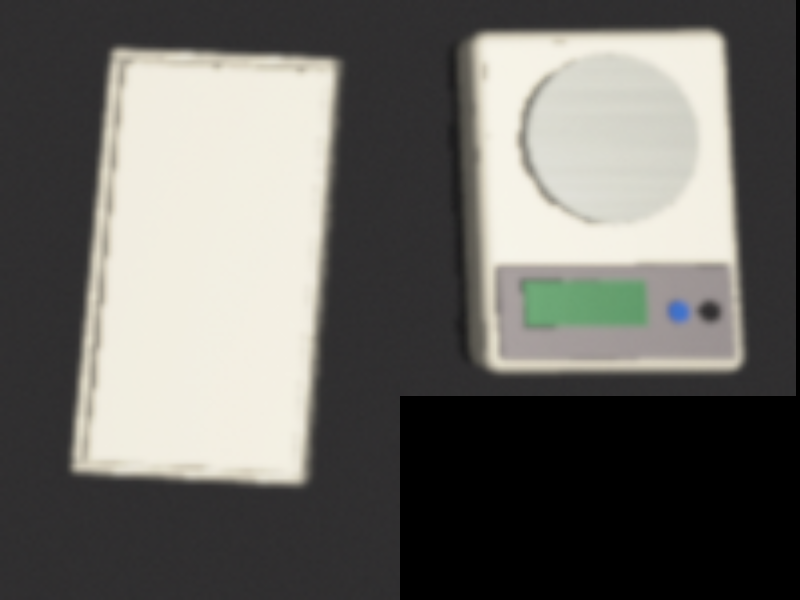

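Crop: blue cap (124,231), coaster (137,246). Green cap (358,278), coaster (341,283). Red cap (223,367), coaster (220,367). Pot lid (238,259). The three wanted bottles all stand on coasters of their own colour; brown and pink are away from the mat.

```bash
cat > h.py <<'E'
import numpy as np
from workcell import status, viewer
def back(n,uv,z):
    c=viewer.camera_model(n);R,t=c["R"],c["t"]
    d=R.T@np.linalg.solve(c["mtx"],[uv[0],uv[1],1]);o=-R.T@t
    return o+d*(z-o[2])/d[2]
def proj(n,X):
    c=viewer.camera_model(n);p=c["mtx"]@(c["R"]@np.asarray(X)+c["t"]);return p[:2]/p[2]
E
python3 - <<'E'
from h import *
f=lambda u,v,s,ox,oy:((u+.5)/s-.5+ox,(v+.5)/s-.5+oy)
for k,u,v,z in [("capB",124,231,.115),("capG",358,278,.115),("capR",223,367,.115),("coB",137,246,.007),("coG",341,283,.007),("coR",220,367,.007),("pot",238,259,.039),("beakerrim",238,76,.063),("vialdark",78,411,.02),("mat0",104,25,.003),("mat1",447,83,.003),("mat2",378,514,.003),("mat3",27,451,.003)]:
    print(k,back("top",f(u,v,4,275,160),z).round(4))
for u,v in [(113,49),(342,60),(306,485),(72,470)]: print("tray",back("top",f(u,v,4,130,150),.014).round(4))
print("pan",back("top",f(611-400,137,3.6,420,190),.062).round(4))
for u,v in [(414,142),(448,170)]: print("decoy",back("top",(u,v),.07).round(3))
# scene cam check: cap tops
for k,u,v,z in [("B",716,90,.115),("G",609,54,.115),("R",692,42,.115),("pot",664,139,.039)]:
    print(k,back("scene",f(u-500,v,3,255,140),z).round(4))
from scipy.spatial.transform import Rotation as Ro
s=status.get_state();print(Ro.from_euler('xyz',s['orientation']).as_matrix().round(3))
E
```

```text
capB [0.5262 0.037  0.115 ]
capG [ 0.4997 -0.0792  0.115 ]
capR [ 0.4573 -0.0108  0.115 ]
coB [0.5254 0.0352 0.007 ]
coG [ 0.5018 -0.0787  0.007 ]
coR [ 0.4567 -0.0096  0.007 ]
pot [ 0.5149 -0.021   0.039 ]
beakerrim [ 0.6117 -0.0235  0.063 ]
vialdark [0.4345 0.0693 0.02  ]
mat0 [0.6534 0.0515 0.003 ]
mat1 [ 0.6139 -0.1432  0.003 ]
mat2 [ 0.3739 -0.0947  0.003 ]
mat3 [0.4125 0.0996 0.003 ]
tray [0.6708 0.3805 0.014 ]
tray [0.6602 0.2472 0.014 ]
tray [0.42   0.2667 0.014 ]
tray [0.4312 0.3992 0.014 ]
pan [ 0.499  -0.3219  0.062 ]
decoy [ 0.685 -0.196  0.07 ]
decoy [ 0.622 -0.264  0.07 ]
B [0.5287 0.0372 0.115 ]
G [ 0.5004 -0.0784  0.115 ]
R [ 0.4574 -0.0087  0.115 ]
pot [ 0.518  -0.0187  0.039 ]
[[-0.001  0.904  0.428]
 [ 0.001  0.428 -0.904]
 [-1.    -0.    -0.001]]
```

>>> servo_tool --pt "0 0 0 0.1085 0 0 85" --pt "0 0 0 0.1085 0 0 85" --pt "0 0 0 0.1085 0 0 85" --pt "0 0 0 0.1085 0 0 85" --pt "0 0 0 0.1085 0 0 85" --pt "0 0 0 0.1085 0 0 85" --pt "0 6 -25 0 0 0 85" --pt "0 10 -40 0 0 0 85" --pt "0 10 -40 0 0 0 85" --pt "0 10 -40 0 0 0 85" --pt "0 10 -40 0 0 0 85" --pt "0 10 -40 0 0 0 85" --newtons 40

```text
time: 1.6
ee_pos: [0.3694, -0.3536, 0.2078]
orientation: [-2.767, 1.57, 1.74]
contact_force: [0.6, -0.4, 0.8]
finger_gap: 0.0854
```

```bash
cat >> h.py <<'E'
from scipy.spatial.transform import Rotation as Ro
B=(.5265,.0367);G=(.5003,-.0788);Rd=(.457,-.0098);P=(.5147,-.0206);T=[(.470,.329),(.545,.3235),(.620,.318)];PAN=(.499,-.322)
def go(*pts):
    s=status.get_state();R=Ro.from_euler('xyz',s['orientation']).as_matrix();p=s['ee_pos']
    print('t',round(s['time'],2),'p',p.round(4),'gap',round(s['finger_gap'],4),'F',s['contact_force'].round(1),'zang',np.degrees(np.arctan2(R[1,2],R[0,2])).round(1),'tilt',R[2].round(3),'q6',s['qpos'][5].round(2))
    for q in pts:
        q=np.array(q);print('  mm',(R.T@(q-p)*1e3).round(1));p=q
E
python3 -c "
from h import *;go((*G,.20),(*G,.05),(*G,.2),(*T[2],.2))"
```

```text
t 1.6 p [ 0.3694 -0.3536  0.2078] gap 0.0854 F [ 0.6 -0.4  0.8] zang -101.8 tilt [-1.    -0.    -0.001] q6 1.01
  mm [   8.    71.9 -295.8]
  mm [1.5e+02 0.0e+00 1.0e-01]
  mm [-1.5e+02 -0.0e+00 -1.0e-01]
  mm [ 2.000e-01  3.600e+01 -4.129e+02]
```

>>> servo_tool --pt "1 9 -40 0 0 0 85" --pt "1 9 -40 0 0 0 85" --pt "1 9 -40 0 0 0 85" --pt "1 9 -40 0 0 0 85" --pt "1 9 -40 0 0 0 85" --pt "1 9 -40 0 0 0 85" --pt "1 9 -36 0 0 0 85" --pt "1 9 -20 0 0 0 85" --pt "0 0 0 0 0 0 85" --pt "0 0 0 0 0 0 85"

```text
time: 2.85
ee_pos: [0.4998, -0.0813, 0.1998]
orientation: [-1.306, 1.57, -3.084]
contact_force: [-0.6, -0.8, 0.9]
finger_gap: 0.0847
```

```bash
python3 - <<'E'
from h import *
import cv2
go((*G,.20),(*G,.05),(*G,.2),(*T[2],.2))
b=viewer.snapshot("scene")[:,:,::-1][60:240,200:400];a=viewer.snapshot("top")[:,:,::-1][150:300,270:400]
c=np.zeros((600,800,3),np.uint8);c[:360,:400]=cv2.resize(b,None,fx=2,fy=2);c[:450,400:790]=cv2.resize(a,None,fx=3,fy=3)
cv2.imwrite('pics/c3.png',c)
E
```

```text
t 2.85 p [ 0.4998 -0.0813  0.1998] gap 0.0847 F [-0.6 -0.8  0.9] zang -101.8 tilt [-1.    -0.001  0.   ] q6 1.61
  mm [-0.2 -0.1 -2.5]
  mm [ 1.5e+02  1.0e-01 -0.0e+00]
  mm [-1.5e+02 -1.0e-01  0.0e+00]
  mm [-1.000e-01  3.570e+01 -4.129e+02]
```

View pics/c3.png

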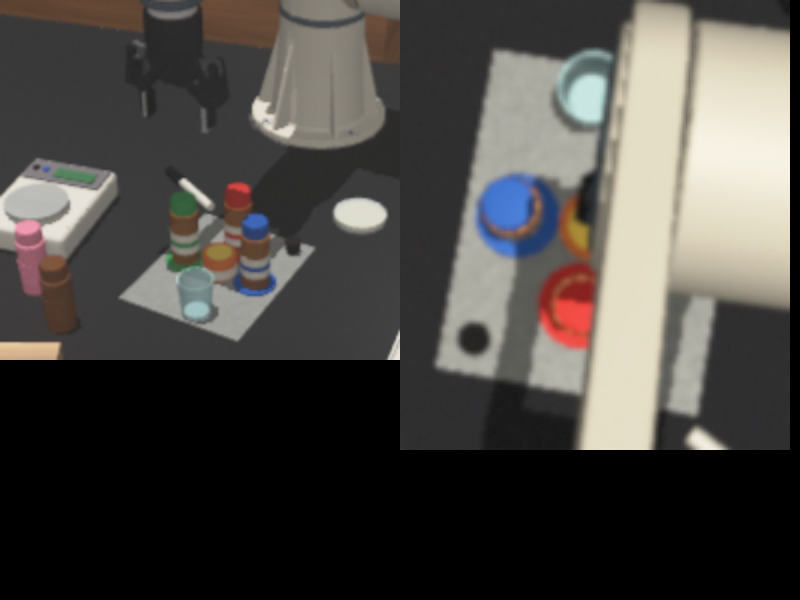

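Gripper hovers above the green bottle; fingertips at crop (147..208,125), cap at (183,200), with nothing in the way. Descending.

>>> servo_tool --pt "20 0 -1 0 0 0 85" --pt "25 0 -1.5 0 0 0 85" --pt "30 0 0 0 0 0 85" --pt "30 0 0 0 0 0 85" --pt "25 0 0 0 0 0 85" --pt "15 0 0 0 0 0 85" --pt "5 0 0 0 0 0 85" --pt "0 0 0 0 0 0 85" --pt "0 0 0 0 0 0 60" --pt "0 0 0 0 0 0 46" --pt "0 0 0 0 0 0 40" --pt "0 0 0 0 0 0 35"

```text
time: 4.45
ee_pos: [0.5018, -0.0791, 0.0507]
orientation: [1.517, 1.57, -0.262]
contact_force: [-1.6, -0.1, 6.1]
finger_gap: 0.0406
```

>>> servo_tool --pt "0 0 0 0 0 0 30" --pt "0 0 0 0 0 0 30" --pt "0 0 0 0 0 0 30"

```text
time: 4.82
ee_pos: [0.5018, -0.0792, 0.0507]
orientation: [1.533, 1.569, -0.245]
contact_force: [-1.3, -1.5, 5.8]
finger_gap: 0.0406
```

```bash
python3 -c "
from h import *;go((*G,.2),(*T[2],.2))"
```

```text
t 4.83 p [ 0.5018 -0.0792  0.0507] gap 0.0406 F [-1.3 -1.5  5.8] zang -101.9 tilt [-1.     0.001  0.   ] q6 1.62
  mm [-149.3   -1.4   -0. ]
  mm [   0.    35.2 -413. ]
```

>>> servo_tool --pt "-8 0 0 0 0 0 30" --pt "-20 0 0 0 0 0 30" --pt "-30 0 0 0 0 0 30" --pt "-35 0 0 0 0 0 30" --pt "-35 0 0 0 0 0 30" --pt "-20 0 -8 0 0 0 30" --pt "0 2 -18 0 0 0 30" --pt "0 3 -28 0 0 0 30" --pt "0 3 -36 0 0 0 30" --pt "0 3 -40 0 0 0 30" --pt "0 3 -40 0 0 0 30" --pt "0 3 -40 0 0 0 30"

```text
time: 6.32
ee_pos: [0.5607, 0.1251, 0.1965]
orientation: [-1.235, 1.569, -3.013]
contact_force: [-0.4, -0.0, -2.1]
finger_gap: 0.0402
```

>>> servo_tool --pt "0 3 -40 0 0 0 30" --pt "0 3 -40 0 0 0 30" --pt "0 3 -40 0 0 0 30" --pt "0 3 -38 0 0 0 30" --pt "0 3 -25 0 0 0 30" --pt "0 2 -15 0 0 0 30" --pt "0 0 -4 0 0 0 30" --pt "0 0 0 0 0 0 30" --pt "0 0 0 0 0 0 30"

```text
time: 7.45
ee_pos: [0.6195, 0.3162, 0.198]
orientation: [-0.387, 1.57, -2.167]
contact_force: [-0.0, -0.4, -2.1]
finger_gap: 0.0405
```

```bash
python3 -c "
from h import *;go((*T[2],.0487))"
```

```text
t 7.45 p [0.6195 0.3162 0.198 ] gap 0.0405 F [-0.  -0.4 -2.1] zang -102.0 tilt [-1. -0.  0.] q6 2.25
  mm [ 1.493e+02  1.000e-01 -1.900e+00]
```

>>> servo_tool --pt "20 0 -1 0 0 0 30" --pt "30 0 -1 0 0 0 30" --pt "30 0 0 0 0 0 30" --pt "30 0 0 0 0 0 30" --pt "22 0 0 0 0 0 30" --pt "11 0 0 0 0 0 30" --pt "4 0 0 0 0 0 30" --pt "1 0 0 0 0 0 30" --pt "1 0 0 0 0 0 30" --pt "0 0 0 0 0 0 30"

```text
time: 8.7
ee_pos: [0.6204, 0.3192, 0.0496]
orientation: [2.261, 1.57, 0.482]
contact_force: [0.2, 0.3, -1.8]
finger_gap: 0.0404
```

```bash
python3 -c "
from h import *;go((*T[2],.0487),(*T[2],.2),(*B,.2))"
```

```text
t 8.7 p [0.6204 0.3192 0.0496] gap 0.0404 F [ 0.2  0.3 -1.8] zang -101.9 tilt [-1.     0.001 -0.001] q6 2.25
  mm [ 0.9 -0.1  1.3]
  mm [-1.513e+02  1.000e-01 -1.000e-01]
  mm [-2.000e-01 -3.340e+01  2.945e+02]
```

>>> servo_tool --pt "0.7 0 0 0 0 0 30" --pt "0.4 0 0 0 0 0 30" --pt "0 0 0 0 0 0 46" --pt "0 0 0 0 0 0 55" --pt "0 0 0 0 0 0 70" --pt "0 0 0 0 0 0 80" --pt "-15 0 0 0 0 0 80" --pt "-30 0 0 0 0 0 80" --pt "-35 0 0 0 0 0 80" --pt "-35 0 0 0 0 0 80" --pt "-25 0 0 0 0 0 80" --pt "-10 0 10 0 0 0 80"

```text
time: 10.2
ee_pos: [0.6189, 0.3098, 0.2007]
orientation: [2.253, 1.567, 0.474]
contact_force: [0.2, 0.5, 0.7]
finger_gap: 0.0797
```

>>> servo_tool --pt "0 -2 25 0 0 0 85" --pt "0 -4 35 0 0 0 85" --pt "0 -5 40 0 0 0 85" --pt "0 -5 40 0 0 0 85" --pt "0 -5 40 0 0 0 85" --pt "0 -5 40 0 0 0 85" --pt "0 -4 35 0 0 0 85" --pt "0 -3 20 0 0 0 85" --pt "0 0 9 0 0 0 85" --pt "0 0 0 0 0 0 85" --pt "0 0 0 0 0 0 85"

```text
time: 11.58
ee_pos: [0.5274, 0.0389, 0.1979]
orientation: [2.866, 1.57, 1.087]
contact_force: [0.5, 0.3, -0.7]
finger_gap: 0.0851
```

```bash
python3 - <<'E'
from h import *
import cv2
go((*B,.2),(*B,.0505))
b=viewer.snapshot("scene")[:,:,::-1][100:260,260:480]
cv2.imwrite('pics/c4.png',cv2.resize(b,None,fx=3,fy=3))
E
```

```text
t 11.57 p [0.5274 0.0389 0.1979] gap 0.0851 F [ 0.5  0.3 -0.7] zang -101.9 tilt [-1.  0. -0.] q6 1.85
  mm [-2.1 -0.4  2.4]
  mm [149.5  -0.    0. ]
```

View pics/c4.png

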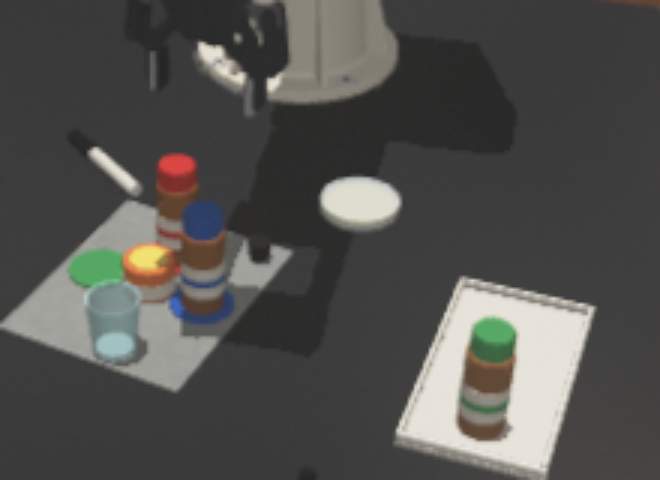

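The green bottle stands upright in the tray at crop (485,385), its coaster is bare, and the pot hasn't moved. Blue next.

>>> servo_tool --pt "20 0 1.4 0 0 0 85" --pt "25 0 1 0 0 0 85" --pt "30 0 0 0 0 0 85" --pt "30 0 0 0 0 0 85" --pt "25 0 0 0 0 0 85" --pt "13 0 0 0 0 0 85" --pt "4 0 0 0 0 0 85" --pt "0 0 0 0 0 0 60" --pt "0 0 0 0 0 0 46" --pt "0 0 0 0 0 0 40" --pt "0 0 0 0 0 0 30" --pt "0 0 0 0 0 0 30"

```text
time: 13.12
ee_pos: [0.5273, 0.0359, 0.0519]
orientation: [1.896, 1.569, 0.116]
contact_force: [-1.3, 0.1, 5.8]
finger_gap: 0.0404
```

```bash
python3 -c "
from h import *;p=status.get_state()['ee_pos'];go((*p[:2],.2),(*T[1],.2))"
```

```text
t 13.12 p [0.5273 0.0359 0.0519] gap 0.0404 F [-1.3  0.1  5.8] zang -101.9 tilt [-1.     0.002 -0.001] q6 1.84
  mm [-1.481e+02  3.000e-01 -1.000e-01]
  mm [ 1.00e-01 -4.22e+01 -2.85e+02]
```

>>> servo_tool --pt "-8 0 0 0 0 0 30" --pt "-20 0 0 0 0 0 30" --pt "-30 0 0 0 0 0 30" --pt "-35 0 0 0 0 0 30" --pt "-35 0 0 0 0 0 30" --pt "-20 0 -10 0 0 0 30" --pt "0 -4 -20 0 0 0 30" --pt "0 -5 -30 0 0 0 30" --pt "0 -6 -38 0 0 0 30" --pt "0 -6 -40 0 0 0 30" --pt "0 -6 -40 0 0 0 30" --pt "0 -6 -40 0 0 0 30"

```text
time: 14.62
ee_pos: [0.5391, 0.2572, 0.1994]
orientation: [1.904, 1.571, 0.125]
contact_force: [0.2, 0.1, -2.5]
finger_gap: 0.0402
```

>>> servo_tool --pt "0 -5 -34 0 0 0 30" --pt "0 -4 -22 0 0 0 30" --pt "0 0 -11 0 0 0 30" --pt "0 0 0 0 0 0 30" --pt "0 0 0 0 0 0 30"

```text
time: 15.25
ee_pos: [0.5443, 0.3223, 0.1988]
orientation: [-0.294, 1.57, -2.074]
contact_force: [-0.0, -0.1, -1.7]
finger_gap: 0.0403
```

```bash
python3 -c "
from h import *;go((*T[1],.2),(*T[1],.0499),(*T[1],.2),(*Rd,.2))"
```

```text
t 15.25 p [0.5443 0.3223 0.1988] gap 0.0403 F [-0.  -0.1 -1.7] zang -102.0 tilt [-1.    -0.     0.001] q6 2.31
  mm [-1.2  0.4 -1.3]
  mm [ 1.501e+02  0.000e+00 -1.000e-01]
  mm [-1.501e+02 -0.000e+00  1.000e-01]
  mm [ 2.000e-01 -1.700e+01  3.443e+02]
```

>>> servo_tool --pt "20 0 -1 0 0 0 30" --pt "30 0 0 0 0 0 30" --pt "30 0 0 0 0 0 30" --pt "30 0 0 0 0 0 30" --pt "22 0 0 0 0 0 30" --pt "11 0 0 0 0 0 30" --pt "4 0 0 0 0 0 30" --pt "1 0 0 0 0 0 30" --pt "0.5 0 0 0 0 0 30" --pt "0 0 0 0 0 0 30"

```text
time: 16.5
ee_pos: [0.5449, 0.3246, 0.051]
orientation: [2.323, 1.57, 0.544]
contact_force: [0.1, 0.3, -2.0]
finger_gap: 0.0402
```

```bash
python3 -c "
from h import *;go((*T[1],.0499))"
```

```text
t 16.5 p [0.5449 0.3246 0.051 ] gap 0.0402 F [ 0.1  0.3 -2. ] zang -101.9 tilt [-1.     0.001 -0.001] q6 2.31
  mm [1.1 0.4 1. ]
```

>>> servo_tool --pt "0.7 0 0 0 0 0 30" --pt "0.5 0 0 0 0 0 30" --pt "0 0 0 0 0 0 46" --pt "0 0 0 0 0 0 55" --pt "0 0 0 0 0 0 70" --pt "0 0 0 0 0 0 80" --pt "-15 0 0 0 0 0 80" --pt "-30 0 0 0 0 0 80" --pt "-35 0 0 0 0 0 80" --pt "-35 0 0 0 0 0 80" --pt "-25 0 0 0 0 0 80" --pt "-10 0 10 0 0 0 80"

```text
time: 18.0
ee_pos: [0.5433, 0.3151, 0.2018]
orientation: [2.322, 1.567, 0.544]
contact_force: [0.1, 0.6, 0.1]
finger_gap: 0.0799
```

>>> servo_tool --pt "0 -1 25 0 0 0 85" --pt "0 -2 35 0 0 0 85" --pt "0 -2 40 0 0 0 85" --pt "0 -2 40 0 0 0 85" --pt "0 -2 40 0 0 0 85" --pt "0 -2 40 0 0 0 85" --pt "0 -2 40 0 0 0 85" --pt "0 -2 33 0 0 0 85" --pt "0 -1 23 0 0 0 85" --pt "0 -1 12 0 0 0 85" --pt "0 0 5 0 0 0 85" --pt "0 0 0 0 0 0 85"

```text
time: 19.5
ee_pos: [0.457, -0.0076, 0.1991]
orientation: [-2.539, 1.571, 1.965]
contact_force: [-0.1, -0.1, 0.3]
finger_gap: 0.0852
```

```bash
python3 -c "
from h import *;go((*Rd,.2),(*Rd,.0515))"
```

```text
t 19.5 p [ 0.457  -0.0076  0.1991] gap 0.0852 F [-0.1 -0.1  0.3] zang -101.9 tilt [-1. -0. -0.] q6 1.76
  mm [-0.9  0.4  2.2]
  mm [148.5   0.    0. ]
```

>>> servo_tool --pt "20 0 1.2 0 0 0 85" --pt "25 0 1 0 0 0 85" --pt "30 0 0 0 0 0 85" --pt "30 0 0 0 0 0 85" --pt "25 0 0 0 0 0 85" --pt "13 0 0 0 0 0 85" --pt "4.5 0 0 0 0 0 85" --pt "0 0 0 0 0 0 60" --pt "0 0 0 0 0 0 46" --pt "0 0 0 0 0 0 40" --pt "0 0 0 0 0 0 30" --pt "0 0 0 0 0 0 30"

```text
time: 21.0
ee_pos: [0.4574, -0.01, 0.0527]
orientation: [1.728, 1.569, -0.051]
contact_force: [-0.3, -0.8, 5.4]
finger_gap: 0.0404
```

```bash
python3 -c "
from h import *;p=status.get_state()['ee_pos'];go((*p[:2],.2),(*T[0],.2))"
```

```text
t 21.0 p [ 0.4574 -0.01    0.0527] gap 0.0404 F [-0.3 -0.8  5.4] zang -101.9 tilt [-1.     0.002 -0.   ] q6 1.75
  mm [-147.3    0.3   -0. ]
  mm [  -0.   -57.8 -334.3]
```

>>> servo_tool --pt "-8 0 0 0 0 0 30" --pt "-20 0 0 0 0 0 30" --pt "-30 0 0 0 0 0 30" --pt "-35 0 0 0 0 0 30" --pt "-35 0 0 0 0 0 30" --pt "-19 -2 -10 0 0 0 30" --pt "0 -4 -20 0 0 0 30" --pt "0 -6 -30 0 0 0 30" --pt "0 -6 -38 0 0 0 30" --pt "0 -6 -40 0 0 0 30" --pt "0 -6 -40 0 0 0 30" --pt "0 -6 -40 0 0 0 30"

```text
time: 22.5
ee_pos: [0.4661, 0.2121, 0.1992]
orientation: [1.967, 1.571, 0.188]
contact_force: [0.8, 0.4, -1.7]
finger_gap: 0.0404
```

>>> servo_tool --pt "0 -6 -40 0 0 0 30" --pt "0 -6 -34 0 0 0 30" --pt "0 -6 -22 0 0 0 30" --pt "0 -4 -13 0 0 0 30" --pt "0 0 -7 0 0 0 30" --pt "0 0 0 0 0 0 30" --pt "0 0 0 0 0 0 30"

```text
time: 23.38
ee_pos: [0.4689, 0.3281, 0.1987]
orientation: [-0.166, 1.57, -1.945]
contact_force: [0.4, -0.1, -1.9]
finger_gap: 0.0404
```

```bash
python3 -c "
from h import *;go((*T[0],.2),(*T[0],.0507))"
```

```text
t 23.38 p [0.4689 0.3281 0.1987] gap 0.0404 F [ 0.4 -0.1 -1.9] zang -102.0 tilt [-1. -0.  0.] q6 2.39
  mm [-1.3  0.9 -1.1]
  mm [ 1.493e+02  0.000e+00 -1.000e-01]
```

>>> servo_tool --pt "20 0 -1 0 0 0 30" --pt "30 0.5 0 0 0 0 30" --pt "30 0 0 0 0 0 30" --pt "30 0 0 0 0 0 30" --pt "22 0 0 0 0 0 30" --pt "10 0 0 0 0 0 30" --pt "4 0 0 0 0 0 30" --pt "1 0 0 0 0 0 30" --pt "0.5 0 0 0 0 0 30" --pt "0 0 0 0 0 0 30"

```text
time: 24.62
ee_pos: [0.4698, 0.33, 0.0517]
orientation: [2.389, 1.57, 0.61]
contact_force: [0.3, 0.3, -0.8]
finger_gap: 0.0403
```

```bash
python3 -c "
from h import *;go((*T[0],.0507),(*T[0],.2),(*P,.2))"
```

```text
t 24.62 p [0.4698 0.33   0.0517] gap 0.0403 F [ 0.3  0.3 -0.8] zang -101.9 tilt [-1.     0.001 -0.001] q6 2.39
  mm [1.  0.4 1. ]
  mm [-1.493e+02  1.000e-01 -1.000e-01]
  mm [-2.000e-01  1.160e+02  3.328e+02]
```

>>> servo_tool --pt "0.6 0 0 0 0 0 30" --pt "0.4 0 0 0 0 0 30" --pt "0 0 0 0 0 0 46" --pt "0 0 0 0 0 0 55" --pt "0 0 0 0 0 0 70" --pt "0 0 0 0 0 0 80" --pt "-15 0 0 0 0 0 80" --pt "-30 0 0 0 0 0 80" --pt "-35 0 0 0 0 0 80" --pt "-35 0 0 0 0 0 80" --pt "-25 0 0 0 0 0 80" --pt "-9 0 10 0 0 0 80"

```text
time: 26.12
ee_pos: [0.4683, 0.3206, 0.2017]
orientation: [2.383, 1.567, 0.605]
contact_force: [0.8, -0.5, -0.6]
finger_gap: 0.0796
```

>>> servo_tool --pt "0 8 25 0 0 0 85" --pt "0 13 35 0 0 0 85" --pt "0 14 40 0 0 0 85" --pt "0 14 40 0 0 0 85" --pt "0 14 40 0 0 0 85" --pt "0 14 40 0 0 0 85" --pt "0 14 35 0 0 0 85" --pt "0 12 30 0 0 0 85" --pt "0 8 23 0 0 0 85" --pt "0 5 12 0 0 0 85" --pt "0 0 2 0 0 0 85" --pt "0 0 0 0 0 0 85"

```text
time: 27.62
ee_pos: [0.5141, -0.0185, 0.1991]
orientation: [-1.928, 1.57, 2.576]
contact_force: [-0.3, -0.0, -0.2]
finger_gap: 0.0851
```

```bash
python3 - <<'E'
from h import *
import cv2
go((*P,.2),(*P,.012))
b=viewer.snapshot("scene")[:,:,::-1][80:260,260:480]
cv2.imwrite('pics/c5.png',cv2.resize(b,None,fx=3.3,fy=3.3))
E
```

```text
t 27.62 p [ 0.5141 -0.0185  0.1991] gap 0.0851 F [-0.3 -0.  -0.2] zang -101.9 tilt [-1. -0. -0.] q6 1.74
  mm [-1.   1.   1.9]
  mm [1.88e+02 1.00e-01 0.00e+00]
```

View pics/c5.png

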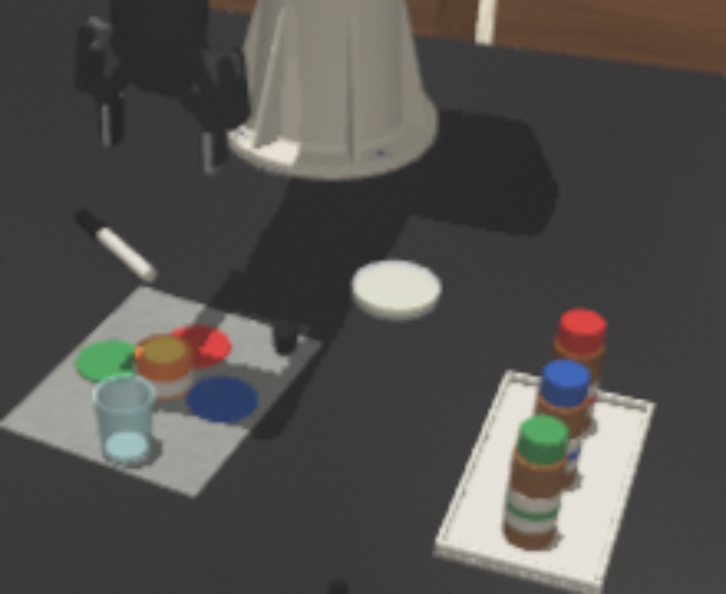

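All three bottles stand in the tray, and the pot at crop (164,368) is free. Picking the pot.

>>> servo_tool --pt "20 0.5 1 0 0 0 85" --pt "30 0 1 0 0 0 85" --pt "35 0 0 0 0 0 85" --pt "35 0 0 0 0 0 85" --pt "30 0 0 0 0 0 85" --pt "20 0 0 0 0 0 85" --pt "11 0 0 0 0 0 85" --pt "5 0 0 0 0 0 85" --pt "0 0 0 0 0 0 85" --pt "0 0 0 0 0 0 70" --pt "0 0 0 0 0 0 60" --pt "0 0 0 0 0 0 55" --newtons 25

```text
time: 29.18
ee_pos: [0.5147, -0.0211, 0.0135]
orientation: [1.763, 1.57, -0.016]
contact_force: [-0.0, -0.3, 0.7]
finger_gap: 0.055
```

>>> servo_tool --pt "0 0 0 0 0 0 50" --pt "0 0 0 0 0 0 46" --pt "0 0 0 0 0 0 44" --pt "0 0 0 0 0 0 44"

```text
time: 29.68
ee_pos: [0.5148, -0.0212, 0.0137]
orientation: [1.515, 1.57, -0.264]
contact_force: [-2.3, -0.1, 7.6]
finger_gap: 0.0441
```

```bash
python3 -c "
from h import *;p=status.get_state()['ee_pos'];go((*p[:2],.17),(*PAN,.17),(*PAN,p[2]+.059))"
```

```text
t 29.68 p [ 0.5148 -0.0212  0.0137] gap 0.0441 F [-2.3 -0.1  7.6] zang -101.9 tilt [-1.     0.001  0.   ] q6 1.74
  mm [-1.563e+02  1.000e-01  0.000e+00]
  mm [  0.   46.7 297.6]
  mm [97.3 -0.1 -0. ]
```

The gap of 44 mm doesn't fit a 52 mm pot, so I'll look before lifting.

```bash
python3 - <<'E'
from h import *
import cv2
b=viewer.snapshot("scene")[:,:,::-1][120:240,250:370];a=viewer.snapshot("top")[:,:,::-1][160:300,270:400]
c=np.zeros((600,800,3),np.uint8);c[:480,:480]=cv2.resize(b,None,fx=4,fy=4,interpolation=2);c[:308,490:776]=cv2.resize(a,None,fx=2.2,fy=2.2)
cv2.imwrite('pics/c6.png',c)
E
```

```text
(no output)
```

View pics/c6.png

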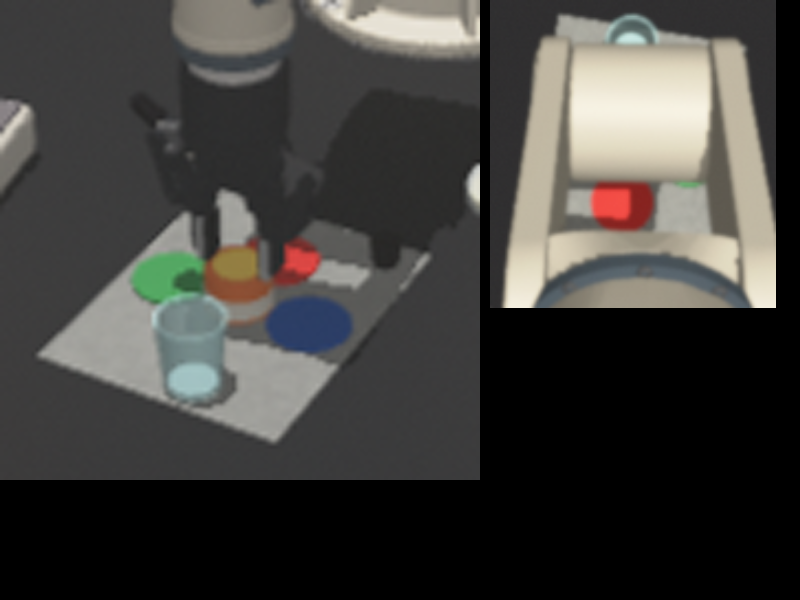

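```bash
python3 - <<'E'
from h import *
f=lambda u,v,s,ox,oy:((u+.5)/s-.5+ox,(v+.5)/s-.5+oy)
print("lid now",back("scene",f(238,264,4,250,120),.039))
print("potbase front", back("scene",f(238,322,4,250,120),.003))
c5=lambda u,v:f(u,v,3.3,260,80)
print("lid before (c5)",back("scene",c5(164,350),.039))
p=status.get_state()['ee_pos']
for z in (.014,.03,.039): print(z,((proj("scene",(p[0],p[1],z))+.5-[250,120])*4-.5).round())
z=np.array([-.208,-.978,0])
for s in(-1,1):print([((proj("scene",(p[0],p[1],h)+s*.022*z)+.5-[250,120])*4-.5).round() for h in(.014,.039)])
E
```

```text
lid now [ 0.51640558 -0.01986416  0.039     ]
potbase front [ 0.53806426 -0.0134354   0.003     ]
lid before (c5) [ 0.51662139 -0.0191054   0.039     ]
0.014 [238. 290.]
0.03 [237. 272.]
0.039 [237. 262.]
[array([264., 299.]), array([263., 271.])]
[array([212., 281.]), array([211., 254.])]
```

```bash
python3 - <<'E'
from h import *
p=np.array([.5141,-.0185]);d=np.array([.208,.978])
for z in(.19,.2,.21,.22,.23):
    print(z,[((proj("scene",(*(p+s*d*.05),z))+.5-[260,80])*3.3-.5).round() for s in(-1,1)])
E
```

```text
0.19 [array([111., 187.]), array([215., 217.])]
0.2 [array([110., 176.]), array([215., 206.])]
0.21 [array([110., 166.]), array([215., 196.])]
0.22 [array([109., 155.]), array([215., 185.])]
0.23 [array([109., 145.]), array([215., 174.])]
```

>>> servo_tool --pt "0 0 0 0 0 0 44" --pt "0 0 0 0 0 0 40" --pt "0 0 0 0 0 0 40" --pt "0 0 0 0 0 0 40"

```text
time: 30.28
ee_pos: [0.5153, -0.0212, 0.0142]
orientation: [1.68, 1.569, -0.099]
contact_force: [-1.7, -1.1, 13.6]
finger_gap: 0.0399
```

Comparing the images with the readout shows the tips really sit about 25 mm farther back than the TCP reading suggests. The fingers are only resting on the lid. I'll lift off, open, then go lower.

>>> servo_tool --pt "-4 0 0 0 0 0 40" --pt "-8 0 0 0 0 0 42" --pt "-10 0 0 0 0 0 60" --pt "0 0 0 0 0 0 75" --pt "0 0 0 0 0 0 85" --pt "0 0 0 0 0 0 85" --pt "0 0 0 0 0 0 85"

```text
time: 31.15
ee_pos: [0.5143, -0.0211, 0.0349]
orientation: [-1.427, 1.57, 3.077]
contact_force: [0.2, -0.2, -0.7]
finger_gap: 0.0852
```

```bash
python3 - <<'E'
from h import *
import cv2
go((*P,-.014))
b=viewer.snapshot("scene")[:,:,::-1][120:240,250:370]
cv2.imwrite('pics/c7.png',cv2.resize(b,None,fx=4,fy=4,interpolation=2))
p=status.get_state()['ee_pos'];d=np.array([.208,.978,0])
for z in(.0,.02,.03,.04): print(z,[((proj("scene",(p*[1,1,0]+[0,0,p[2]+z])+s*d*.05)+.5-[250,120])*4-.5).round() for s in(-1,1)])
E
```

```text
t 31.15 p [ 0.5143 -0.0211  0.0349] gap 0.0852 F [ 0.2 -0.2 -0.7] zang -101.9 tilt [-1. -0.  0.] q6 1.74
  mm [48.9  0.3 -0.5]
0.0 [array([179., 247.]), array([297., 287.])]
0.02 [array([178., 225.]), array([297., 264.])]
0.03 [array([178., 214.]), array([297., 253.])]
0.04 [array([177., 203.]), array([297., 241.])]
```

View pics/c7.png

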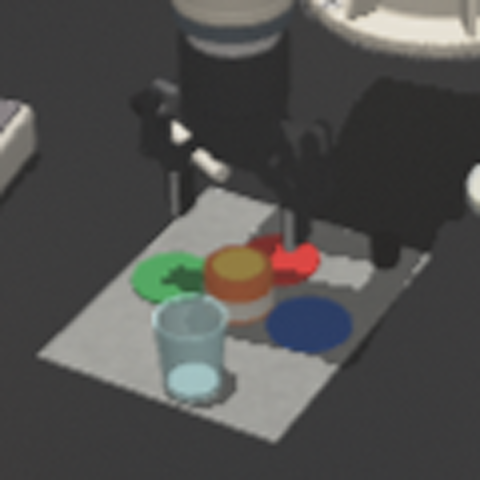

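Pot undisturbed at crop (238,280). The open tips, at (178,212) and (290,248), are about 32 mm above the stated TCP. Going down 46 mm.

>>> servo_tool --pt "12 0 0 0 0 0 85" --pt "14 0 0 0 0 0 85" --pt "10 0 0 0 0 0 85" --pt "6 0 0 0 0 0 85" --pt "3 0 0 0 0 0 85" --pt "1 0 0 0 0 0 85" --pt "0 0 0 0 0 0 85" --pt "0 0 0 0 0 0 70" --pt "0 0 0 0 0 0 60" --pt "0 0 0 0 0 0 54" --pt "0 0 0 0 0 0 48" --pt "0 0 0 0 0 0 44"

```text
time: 32.7
ee_pos: [0.5145, -0.0215, -0.0104]
orientation: [0.276, 1.57, -1.502]
contact_force: [-1.9, -4.0, 4.7]
finger_gap: 0.0511
```

>>> servo_tool --pt "0 0 0 0 0 0 42" --pt "0 0 0 0 0 0 42"

```text
time: 32.95
ee_pos: [0.5145, -0.0216, -0.0105]
orientation: [0.193, 1.57, -1.586]
contact_force: [-1.3, -3.7, 5.3]
finger_gap: 0.0514
```

```bash
python3 -c "
from h import *;p=status.get_state()['ee_pos'];go((*p[:2],.15),(*PAN,.15),(*PAN,p[2]+.059))"
```

```text
t 32.95 p [ 0.5145 -0.0216 -0.0105] gap 0.0514 F [-1.3 -3.7  5.3] zang -101.9 tilt [-1.     0.     0.001] q6 1.74
  mm [-1.605e+02  0.000e+00  1.000e-01]
  mm [2.000e-01 4.690e+01 2.972e+02]
  mm [ 1.015e+02 -0.000e+00 -1.000e-01]
```

>>> servo_tool --pt "-6 0 0 0 0 0 42" --pt "-14 0 0 0 0 0 42" --pt "-25 0 0 0 0 0 42" --pt "-35 0 0 0 0 0 42" --pt "-35 0 0 0 0 0 42" --pt "-25 2 10 0 0 0 42" --pt "-10 3 20 0 0 0 42" --pt "0 5 30 0 0 0 42" --pt "0 6 36 0 0 0 42" --pt "0 6 38 0 0 0 42" --pt "0 6 38 0 0 0 42" --pt "0 6 38 0 0 0 42"

```text
time: 34.45
ee_pos: [0.5044, -0.2346, 0.1403]
orientation: [1.668, 1.57, -0.111]
contact_force: [0.0, -0.6, -1.8]
finger_gap: 0.0512
```

>>> servo_tool --pt "0 6 36 0 0 0 42" --pt "0 5 28 0 0 0 42" --pt "0 2 16 0 0 0 42" --pt "0 0 7 0 0 0 42" --pt "0 0 0 0 0 0 42" --pt "0 0 0 0 0 0 42"

```text
time: 35.2
ee_pos: [0.4991, -0.3205, 0.1392]
orientation: [-2.455, 1.57, 2.05]
contact_force: [-0.3, 0.9, -1.4]
finger_gap: 0.0512
```

```bash
python3 - <<'E'
from h import *
import cv2
go((*PAN,.0485))
b=viewer.snapshot("scene")[:,:,::-1][60:210,150:320]
cv2.imwrite('pics/c8.png',cv2.resize(b,None,fx=4,fy=4,interpolation=2))
E
```

```text
t 35.2 p [ 0.4991 -0.3205  0.1392] gap 0.0512 F [-0.3  0.9 -1.4] zang -101.9 tilt [-1. -0. -0.] q6 1.2
  mm [90.7  0.3  1.6]
```

View pics/c8.png

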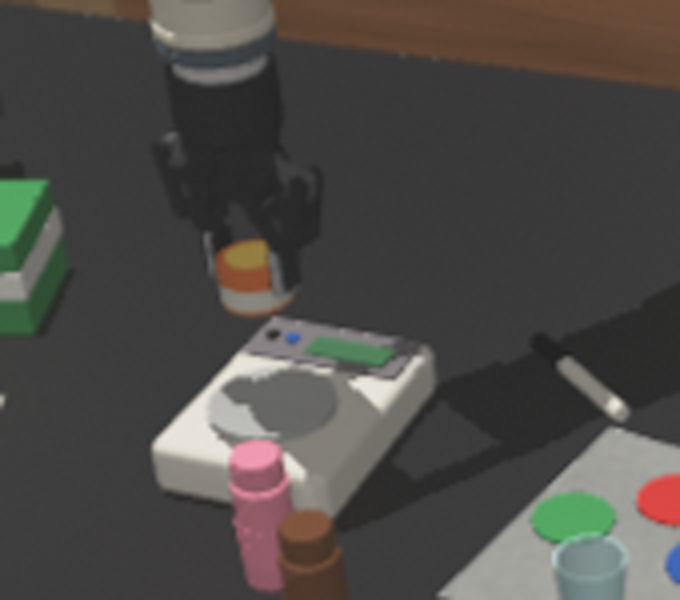

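The pot is held level above the pan (pan centre crop (273,407)). Lowering it gently.

>>> servo_tool --pt "14 0 1 0 0 0 42" --pt "22 0 0 0 0 0 42" --pt "22 0 0 0 0 0 42" --pt "15 0 0 0 0 0 42" --pt "8 0 0 0 0 0 42" --pt "4 0 0 0 0 0 42" --pt "2 0 0 0 0 0 42" --pt "1 0 0 0 0 0 42" --pt "0 0 0 0 0 0 42"

```text
time: 36.38
ee_pos: [0.4991, -0.3225, 0.0515]
orientation: [1.203, 1.57, -0.576]
contact_force: [0.3, 0.1, -1.3]
finger_gap: 0.0511
```

```bash
python3 - <<'E'
from h import *
f=lambda u,v,s,ox,oy:((u+.5)/s-.5+ox,(v+.5)/s-.5+oy)
print("pan scene",back("scene",f(273,407,4,150,60),.062))
go((*PAN,.0485))
E
```

```text
pan scene [ 0.50863834 -0.31507039  0.062     ]
t 36.38 p [ 0.4991 -0.3225  0.0515] gap 0.0511 F [ 0.3  0.1 -1.3] zang -101.9 tilt [-1.     0.001  0.   ] q6 1.2
  mm [ 3.  -0.2 -0.5]
```

The two pan estimates disagree by about 10 mm, so I'll overlay the candidate circles on the starting pictures before releasing.

```bash
python3 - <<'E'
from h import *
import cv2
c=np.zeros((560,800,3),np.uint8)
th=np.linspace(0,2*np.pi,90)
for n,(x0,y0),ox in (("top",(430,190),0),("scene",(180,125),400)):
    im=cv2.imread(f'pics/{n}0.png')[y0:y0+110,x0:x0+95];im=cv2.resize(im,None,fx=4,fy=4,interpolation=2)
    for (cx,cy),col in ((PAN,(0,0,255)),((.5085,-.315),(255,0,0))):
        pts=[((proj(n,(cx+.05*np.cos(t),cy+.05*np.sin(t),.062))+.5-[x0,y0])*4-.5) for t in th]
        cv2.polylines(im,[np.int32(np.round(pts))],True,col,1)
    c[:440,ox:ox+380]=im
cv2.imwrite('pics/c9.png',c)
E
```

```text
(no output)
```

View pics/c9.png

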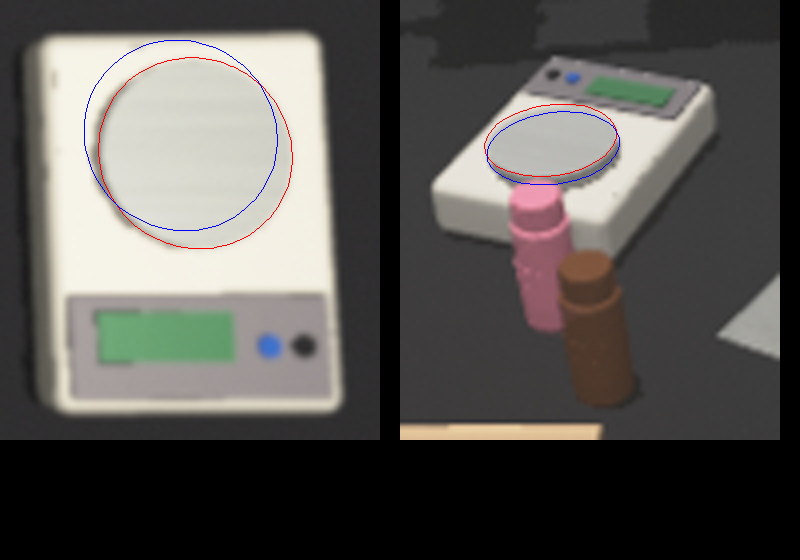

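The top view confirms the first estimate to within 2–3 mm (red circle on the pan edge). Finishing the lowering.

>>> servo_tool --pt "1 1 -1 0 0 0 42" --pt "1 0 0 0 0 0 42" --pt "0.5 0 0 0 0 0 42" --pt "0 0 0 0 0 0 42"

```text
time: 36.88
ee_pos: [0.5, -0.3216, 0.0486]
orientation: [-1.984, 1.571, 2.52]
contact_force: [0.9, 0.3, 0.1]
finger_gap: 0.0512
```

>>> servo_tool --pt "0.5 0 0 0 0 0 42" --pt "0 0 0 0 0 0 42"

```text
time: 37.12
ee_pos: [0.5001, -0.3216, 0.0486]
orientation: [1.52, 1.571, -0.259]
contact_force: [-2.0, 1.4, 4.9]
finger_gap: 0.0512
```

>>> servo_tool --pt "0 0 0 0 0 0 53" --pt "0 0 0 0 0 0 56" --pt "0 0 0 0 0 0 65" --pt "0 0 0 0 0 0 80" --pt "0 0 0 0 0 0 85" --pt "-10 0 0 0 0 0 85" --pt "-20 0 0 0 0 0 85" --pt "-30 0 0 0 0 0 85" --pt "-35 0 0 0 0 0 85" --pt "-30 0 0 0 0 0 85" --pt "-15 0 -10 0 0 0 85" --pt "-5 -4 -20 0 0 0 85"

```text
time: 38.62
ee_pos: [0.5026, -0.2908, 0.1939]
orientation: [1.39, 1.57, -0.39]
contact_force: [0.4, -0.3, -0.4]
finger_gap: 0.0847
```

>>> servo_tool --pt "0 -8 -30 0 0 0 85" --pt "0 -11 -40 0 0 0 85" --pt "0 -12 -45 0 0 0 85" --pt "0 -12 -45 0 0 0 85" --pt "0 -12 -45 0 0 0 85" --pt "0 -12 -45 0 0 0 85" --pt "0 -12 -45 0 0 0 85" --pt "0 -12 -45 0 0 0 85" --pt "0 -12 -45 0 0 0 85" --pt "0 -12 -45 0 0 0 85" --pt "0 -12 -40 0 0 0 85" --pt "0 -12 -40 0 0 0 85"

```text
time: 40.12
ee_pos: [0.4696, 0.2381, 0.192]
orientation: [-0.981, 1.569, -2.759]
contact_force: [1.0, 0.4, -0.3]
finger_gap: 0.0849
```

```bash
python3 - <<'E'
from h import *
import cv2
go((*T[0],.2),(*T[0],.05))
b=viewer.snapshot("scene")[:,:,::-1][125:235,180:275];a=viewer.snapshot("top")[:,:,::-1][190:300,430:525]
cv2.imwrite('pics/c10.png',np.hstack([cv2.resize(q,None,fx=4,fy=4,interpolation=2) for q in(a,b)]))
E
```

```text
t 40.12 p [0.4696 0.2381 0.192 ] gap 0.0849 F [ 1.   0.4 -0.3] zang -101.9 tilt [-1.    -0.002  0.001] q6 2.24
  mm [ -8.1 -18.3 -89. ]
  mm [150.    0.3  -0.2]
```

View pics/c10.png

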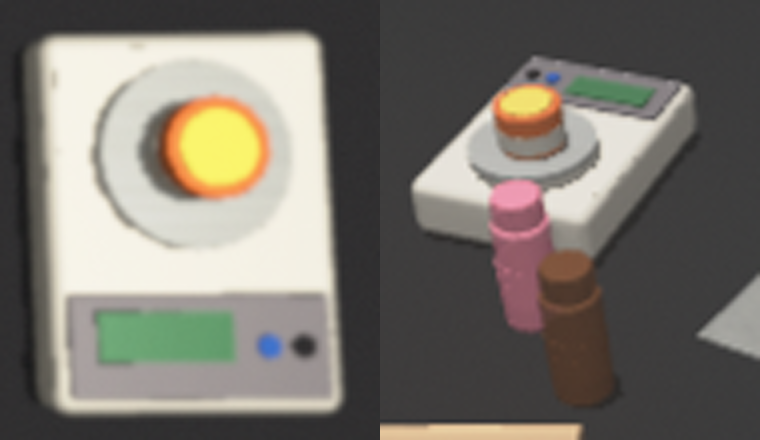

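Pot upright on the pan: lid at crop (217,147) in the top view and (146,100) in the scene view. Checking how well centred it is.

```bash
python3 - <<'E'
from h import *
f=lambda u,v,s,ox,oy:((u+.5)/s-.5+ox,(v+.5)/s-.5+oy)
print("pot top",back("top",f(217,147,4,430,190),.098),"scene",back("scene",f(146,100,4,180,125),.098))
print("pan top",back("top",f(194,152,4,430,190),.062),"scene",back("scene",f(534-380,146,4,180,125),.062))
E
```

```text
pot top [ 0.49990913 -0.32088857  0.098     ] scene [ 0.49994619 -0.3198982   0.098     ]
pan top [ 0.49910511 -0.32162022  0.062     ] scene [ 0.50717542 -0.31496306  0.062     ]
```

>>> servo_tool --pt "0 -8 -36 0 0 0 85" --pt "0 -6 -26 0 0 0 85" --pt "0 -4 -16 0 0 0 85" --pt "0 0 -7 0 0 0 85" --pt "0 0 0 0 0 0 85" --pt "0 0 0 0 0 0 85"

```text
time: 40.98
ee_pos: [0.4717, 0.3224, 0.1931]
orientation: [-0.39, 1.57, -2.169]
contact_force: [-0.0, 0.1, -0.5]
finger_gap: 0.0851
```

```bash
python3 -c "
from h import *;go((*T[0],.05))"
```

```text
t 40.98 p [0.4717 0.3224 0.1931] gap 0.0851 F [-0.   0.1 -0.5] zang -102.0 tilt [-1.    -0.     0.001] q6 2.38
  mm [143.1  -3.   -6.2]
```

>>> servo_tool --pt "20 -1.5 -4 0 0 0 85" --pt "30 -1.5 -3 0 0 0 85" --pt "30 0 0 0 0 0 85" --pt "30 0 0 0 0 0 85" --pt "20 0 0 0 0 0 85" --pt "9 0 0 0 0 0 85" --pt "3 0 0 0 0 0 85" --pt "0 0 0 0 0 0 60" --pt "0 0 0 0 0 0 46" --pt "0 0 0 0 0 0 40" --pt "0 0 0 0 0 0 30" --pt "0 0 0 0 0 0 30" --newtons 40

```text
time: 42.48
ee_pos: [0.4708, 0.3308, 0.0522]
orientation: [2.215, 1.57, 0.436]
contact_force: [-0.9, -1.4, 6.2]
finger_gap: 0.0402
```

```bash
python3 -c "
from h import *;p=status.get_state()['ee_pos'];q=(.4574,-.0100);go((*p[:2],.2),(*q,.2),(*q,p[2]+.002))"
```

```text
t 42.48 p [0.4708 0.3308 0.0522] gap 0.0402 F [-0.9 -1.4  6.2] zang -101.9 tilt [-1.     0.001 -0.001] q6 2.39
  mm [-1.478e+02  1.000e-01 -1.000e-01]
  mm [-2.000e-01  5.730e+01  3.363e+02]
  mm [ 1.458e+02 -1.000e-01  1.000e-01]
```

>>> servo_tool --pt "-8 0 0 0 0 0 30" --pt "-20 0 0 0 0 0 30" --pt "-30 0 0 0 0 0 30" --pt "-35 0 0 0 0 0 30" --pt "-35 0 0 0 0 0 30" --pt "-19 2 10 0 0 0 30" --pt "0 4 20 0 0 0 30" --pt "0 6 30 0 0 0 30" --pt "0 7 38 0 0 0 30" --pt "0 7 40 0 0 0 30" --pt "0 7 40 0 0 0 30" --pt "0 7 40 0 0 0 30"

```text
time: 43.98
ee_pos: [0.4625, 0.1064, 0.1965]
orientation: [-1.041, 1.568, -2.821]
contact_force: [0.7, -0.2, -1.4]
finger_gap: 0.0403
```

>>> servo_tool --pt "0 7 40 0 0 0 30" --pt "0 6 34 0 0 0 30" --pt "0 4 24 0 0 0 30" --pt "0 1 13 0 0 0 30" --pt "0 0 7 0 0 0 30" --pt "0 0 0 0 0 0 30" --pt "0 0 0 0 0 0 30"

```text
time: 44.85
ee_pos: [0.4575, -0.0095, 0.1981]
orientation: [-2.62, 1.571, 1.885]
contact_force: [1.2, -0.3, -1.7]
finger_gap: 0.0399
```

```bash
python3 -c "
from h import *;q=(.4582,-.0100);go((*q,.0542))"
```

```text
t 44.85 p [ 0.4575 -0.0095  0.1981] gap 0.0399 F [ 1.2 -0.3 -1.7] zang -101.9 tilt [-1. -0. -0.] q6 1.75
  mm [143.9   0.8   0.4]
```

>>> servo_tool --pt "20 0.5 0 0 0 0 30" --pt "30 0 0 0 0 0 30" --pt "30 0 0 0 0 0 30" --pt "30 0 0 0 0 0 30" --pt "20 0 0 0 0 0 30" --pt "9 0 0 0 0 0 30" --pt "3 0 0 0 0 0 30" --pt "1 0 0 0 0 0 30" --pt "0.5 0 0 0 0 0 30" --pt "0 0 0 0 0 0 30"

```text
time: 46.1
ee_pos: [0.4584, -0.0102, 0.0551]
orientation: [1.765, 1.57, -0.014]
contact_force: [-0.3, -0.4, -1.6]
finger_gap: 0.0405
```

```bash
python3 -c "
from h import *;q=(.4582,-.0100);go((*q,.0542),(*q,.2),(.5449,.3246,.2))"
```

```text
t 46.1 p [ 0.4584 -0.0102  0.0551] gap 0.0405 F [-0.3 -0.4 -1.6] zang -101.9 tilt [-1.     0.001 -0.   ] q6 1.75
  mm [ 0.9 -0.2 -0.2]
  mm [-1.458e+02  1.000e-01 -0.000e+00]
  mm [ 1.000e-01  1.570e+01 -3.453e+02]
```

>>> servo_tool --pt "0.6 0 0 0 0 0 30" --pt "0.5 0 0 0 0 0 30" --pt "0 0 0 0 0 0 46" --pt "0 0 0 0 0 0 55" --pt "0 0 0 0 0 0 70" --pt "0 0 0 0 0 0 80" --pt "-15 0 0 0 0 0 80" --pt "-30 0 0 0 0 0 80" --pt "-35 0 0 0 0 0 80" --pt "-35 0 0 0 0 0 80" --pt "-25 0 0 0 0 0 80" --pt "-5 0 -10 0 0 0 80"

```text
time: 47.6
ee_pos: [0.4612, -0.0004, 0.2009]
orientation: [1.771, 1.567, -0.009]
contact_force: [-0.4, -0.0, 0.2]
finger_gap: 0.0803
```

>>> servo_tool --pt "0 1 -25 0 0 0 85" --pt "0 2 -35 0 0 0 85" --pt "0 2 -40 0 0 0 85" --pt "0 2 -40 0 0 0 85" --pt "0 2 -40 0 0 0 85" --pt "0 2 -40 0 0 0 85" --pt "0 2 -40 0 0 0 85" --pt "0 2 -33 0 0 0 85" --pt "0 1 -24 0 0 0 85" --pt "0 0 -12 0 0 0 85" --pt "0 0 -5 0 0 0 85" --pt "0 0 0 0 0 0 85"

```text
time: 49.1
ee_pos: [0.5446, 0.3226, 0.1985]
orientation: [-0.484, 1.57, -2.264]
contact_force: [-0.3, -0.0, -0.2]
finger_gap: 0.0852
```

```bash
python3 -c "
from h import *;q=(.5449,.3246);go((*q,.051))"
```

```text
t 49.1 p [0.5446 0.3226 0.1985] gap 0.0852 F [-0.3 -0.  -0.2] zang -101.9 tilt [-1. -0.  0.] q6 2.31
  mm [ 1.475e+02 -1.000e-01 -2.100e+00]
```

>>> servo_tool --pt "20 0 -1 0 0 0 85" --pt "30 0 -1 0 0 0 85" --pt "30 0 0 0 0 0 85" --pt "30 0 0 0 0 0 85" --pt "22 0 0 0 0 0 85" --pt "11 0 0 0 0 0 85" --pt "4 0 0 0 0 0 85" --pt "0 0 0 0 0 0 60" --pt "0 0 0 0 0 0 46" --pt "0 0 0 0 0 0 40" --pt "0 0 0 0 0 0 30" --pt "0 0 0 0 0 0 30"

```text
time: 50.6
ee_pos: [0.5458, 0.3254, 0.0527]
orientation: [2.253, 1.569, 0.474]
contact_force: [-0.8, -0.5, 5.4]
finger_gap: 0.0402
```

```bash
python3 -c "
from h import *;p=status.get_state()['ee_pos'];q=(.5273,.0359);go((*p[:2],.2),(*q,.2),(*q,p[2]+.002))"
```

```text
t 50.6 p [0.5458 0.3254 0.0527] gap 0.0402 F [-0.8 -0.5  5.4] zang -101.9 tilt [-1.     0.001 -0.001] q6 2.31
  mm [-147.3    0.2   -0.2]
  mm [-2.00e-01  4.17e+01  2.87e+02]
  mm [145.3  -0.2   0.2]
```

>>> servo_tool --pt "-8 0 0 0 0 0 30" --pt "-20 0 0 0 0 0 30" --pt "-30 0 0 0 0 0 30" --pt "-35 0 0 0 0 0 30" --pt "-35 0 0 0 0 0 30" --pt "-19 2 10 0 0 0 30" --pt "0 4 20 0 0 0 30" --pt "0 5 30 0 0 0 30" --pt "0 6 38 0 0 0 30" --pt "0 6 40 0 0 0 30" --pt "0 6 40 0 0 0 30" --pt "0 6 38 0 0 0 30"

```text
time: 52.1
ee_pos: [0.533, 0.1037, 0.1969]
orientation: [-1.057, 1.568, -2.837]
contact_force: [0.6, -0.2, -1.6]
finger_gap: 0.0398
```

>>> servo_tool --pt "0 5 32 0 0 0 30" --pt "0 2 22 0 0 0 30" --pt "0 0.5 12 0 0 0 30" --pt "0 0 5 0 0 0 30" --pt "0 0 0 0 0 0 30" --pt "0 0 0 0 0 0 30"

```text
time: 52.85
ee_pos: [0.5275, 0.036, 0.1985]
orientation: [-2.792, 1.571, 1.713]
contact_force: [0.3, 0.5, -2.5]
finger_gap: 0.0402
```

```bash
python3 -c "
from h import *;q=(.5281,.0361);go((*q,.0547))"
```

```text
t 52.85 p [0.5275 0.036  0.1985] gap 0.0402 F [ 0.3  0.5 -2.5] zang -101.9 tilt [-1. -0. -0.] q6 1.84
  mm [143.8   0.6  -0.2]
```

>>> servo_tool --pt "20 0.3 -0.3 0 0 0 30" --pt "30 0 0 0 0 0 30" --pt "30 0 0 0 0 0 30" --pt "30 0 0 0 0 0 30" --pt "20 0 0 0 0 0 30" --pt "9 0 0 0 0 0 30" --pt "3 0 0 0 0 0 30" --pt "1 0 0 0 0 0 30" --pt "0.5 0 0 0 0 0 30" --pt "0 0 0 0 0 0 30"

```text
time: 54.1
ee_pos: [0.5282, 0.0357, 0.0556]
orientation: [1.869, 1.57, 0.09]
contact_force: [-0.2, 0.0, -1.0]
finger_gap: 0.04
```

```bash
python3 -c "
from h import *;q=(.5281,.0361);go((*q,.0547),(*q,.2),(.6204,.3192,.2))"
```

```text
t 54.1 p [0.5282 0.0357 0.0556] gap 0.04 F [-0.2  0.  -1. ] zang -101.9 tilt [-1.     0.001 -0.   ] q6 1.84
  mm [ 0.9 -0.1 -0.4]
  mm [-1.453e+02  1.000e-01 -0.000e+00]
  mm [ 1.000e-01  3.180e+01 -2.961e+02]
```

>>> servo_tool --pt "0.6 0 0 0 0 0 30" --pt "0.5 0 0 0 0 0 30" --pt "0 0 0 0 0 0 46" --pt "0 0 0 0 0 0 55" --pt "0 0 0 0 0 0 70" --pt "0 0 0 0 0 0 80" --pt "-15 0 0 0 0 0 80" --pt "-30 0 0 0 0 0 80" --pt "-35 0 0 0 0 0 80" --pt "-35 0 0 0 0 0 80" --pt "-25 0 0 0 0 0 80" --pt "-5 0 -10 0 0 0 80"

```text
time: 55.6
ee_pos: [0.5311, 0.0456, 0.2015]
orientation: [1.854, 1.567, 0.074]
contact_force: [-1.0, -0.3, 0.3]
finger_gap: 0.0799
```

>>> servo_tool --pt "0 2 -25 0 0 0 85" --pt "0 4 -35 0 0 0 85" --pt "0 5 -40 0 0 0 85" --pt "0 5 -40 0 0 0 85" --pt "0 5 -40 0 0 0 85" --pt "0 5 -40 0 0 0 85" --pt "0 3 -32 0 0 0 85" --pt "0 2 -20 0 0 0 85" --pt "0 0 -10 0 0 0 85" --pt "0 0 -3 0 0 0 85" --pt "0 0 0 0 0 0 85" --pt "0 0 0 0 0 0 85"

```text
time: 57.1
ee_pos: [0.6191, 0.3171, 0.1992]
orientation: [0.691, 1.571, -1.089]
contact_force: [-0.2, -0.7, -0.2]
finger_gap: 0.0852
```

```bash
python3 -c "
from h import *;q=(.6204,.3192);go((*q,.051))"
```

```text
t 57.1 p [0.6191 0.3171 0.1992] gap 0.0852 F [-0.2 -0.7 -0.2] zang -102.0 tilt [-1.  0.  0.] q6 2.25
  mm [148.2   0.8  -2.3]
```

>>> servo_tool --pt "20 0 -1 0 0 0 85" --pt "30 0 -1 0 0 0 85" --pt "30 0 0 0 0 0 85" --pt "30 0 0 0 0 0 85" --pt "22 0 0 0 0 0 85" --pt "11 0 0 0 0 0 85" --pt "5 0 0 0 0 0 85" --pt "0 0 0 0 0 0 60" --pt "0 0 0 0 0 0 46" --pt "0 0 0 0 0 0 40" --pt "0 0 0 0 0 0 30" --pt "0 0 0 0 0 0 30"

```text
time: 58.6
ee_pos: [0.6202, 0.32, 0.0522]
orientation: [2.131, 1.569, 0.352]
contact_force: [-0.2, -1.4, 5.1]
finger_gap: 0.0404
```

```bash
python3 -c "
from h import *;p=status.get_state()['ee_pos'];q=(.5018,-.0792);go((*p[:2],.2),(*q,.2),(*q,p[2]+.002))"
```

```text
t 58.6 p [0.6202 0.32   0.0522] gap 0.0404 F [-0.2 -1.4  5.1] zang -101.9 tilt [-1.     0.001 -0.001] q6 2.25
  mm [-1.478e+02  2.000e-01 -1.000e-01]
  mm [-4.000e-01 -3.330e+01  4.151e+02]
  mm [ 1.458e+02 -2.000e-01  1.000e-01]
```

>>> servo_tool --pt "-8 0 0 0 0 0 30" --pt "-20 0 0 0 0 0 30" --pt "-30 0 0 0 0 0 30" --pt "-35 0 0 0 0 0 30" --pt "-35 0 0 0 0 0 30" --pt "-19 0 10 0 0 0 30" --pt "0 -2 20 0 0 0 30" --pt "0 -3 30 0 0 0 30" --pt "0 -3 38 0 0 0 30" --pt "0 -3 40 0 0 0 30" --pt "0 -3 40 0 0 0 30" --pt "0 -3 40 0 0 0 30"

```text
time: 60.1
ee_pos: [0.5554, 0.1076, 0.1962]
orientation: [-1.081, 1.568, -2.861]
contact_force: [0.8, 0.1, -0.8]
finger_gap: 0.0401
```

>>> servo_tool --pt "0 -3 40 0 0 0 30" --pt "0 -3 40 0 0 0 30" --pt "0 -3 40 0 0 0 30" --pt "0 -3 34 0 0 0 30" --pt "0 -3 24 0 0 0 30" --pt "0 -1 13 0 0 0 30" --pt "0 0 6 0 0 0 30" --pt "0 0 0 0 0 0 30" --pt "0 0 0 0 0 0 30"

```text
time: 61.22
ee_pos: [0.5016, -0.0788, 0.1979]
orientation: [-2.621, 1.571, 1.884]
contact_force: [-0.2, -0.2, -1.8]
finger_gap: 0.0403
```

```bash
python3 -c "
from h import *;q=(.5018,-.0790);go((*q,.0542))"
```

```text
t 61.23 p [ 0.5016 -0.0788  0.1979] gap 0.0403 F [-0.2 -0.2 -1.8] zang -101.9 tilt [-1. -0. -0.] q6 1.62
  mm [143.7   0.3   0.2]
```

>>> servo_tool --pt "20 0.3 0 0 0 0 30" --pt "30 0 0 0 0 0 30" --pt "30 0 0 0 0 0 30" --pt "30 0 0 0 0 0 30" --pt "20 0 0 0 0 0 30" --pt "9 0 0 0 0 0 30" --pt "3 0 0 0 0 0 30" --pt "1 0 0 0 0 0 30" --pt "0.5 0 0 0 0 0 30" --pt "0 0 0 0 0 0 30"

```text
time: 62.48
ee_pos: [0.5021, -0.0795, 0.0549]
orientation: [1.611, 1.57, -0.168]
contact_force: [-0.4, 0.0, -1.6]
finger_gap: 0.0403
```

```bash
python3 -c "
from h import *;q=(.5018,-.0790);go((*q,.0542))"
```

```text
t 62.48 p [ 0.5021 -0.0795  0.0549] gap 0.0403 F [-0.4  0.  -1.6] zang -101.9 tilt [-1.     0.001 -0.   ] q6 1.62
  mm [ 0.7 -0.4 -0.4]
```

>>> servo_tool --pt "0.5 0 0 0 0 0 30" --pt "0.5 0 0 0 0 0 30" --pt "0 0 0 0 0 0 46" --pt "0 0 0 0 0 0 55" --pt "0 0 0 0 0 0 70" --pt "0 0 0 0 0 0 80" --pt "-15 0 0 0 0 0 80" --pt "-30 0 0 0 0 0 80" --pt "-35 0 0 0 0 0 80" --pt "-35 0 0 0 0 0 80" --pt "-25 0 0 0 0 0 80" --pt "-5 0 -10 0 0 0 80"

```text
time: 63.98
ee_pos: [0.505, -0.0698, 0.2009]
orientation: [1.634, 1.567, -0.146]
contact_force: [1.0, 0.3, -0.2]
finger_gap: 0.08
```

>>> servo_tool --pt "0 -10 -20 0 0 0 80" --pt "0 -18 -35 0 0 0 80" --pt "0 -20 -40 0 0 0 80" --pt "0 -20 -40 0 0 0 80" --pt "0 -20 -40 0 0 0 80" --pt "0 -20 -40 0 0 0 80" --pt "0 -20 -40 0 0 0 80" --pt "0 -20 -40 0 0 0 80" --pt "0 -15 -30 0 0 0 80" --pt "0 -8 -15 0 0 0 80" --pt "0 0 0 0 0 0 80" --pt "0 0 0 0 0 0 80"

```text
time: 65.47
ee_pos: [0.4068, 0.2974, 0.1982]
orientation: [-0.264, 1.57, -2.043]
contact_force: [-0.3, -0.3, -0.4]
finger_gap: 0.0801
```

```bash
python3 - <<'E'
from h import *
import cv2
go()
a=viewer.snapshot("top")[:,:,::-1];b=viewer.snapshot("scene")[:,:,::-1]
cv2.imwrite('pics/tf.png',a);cv2.imwrite('pics/sf.png',b)
c=np.zeros((560,800,3),np.uint8);c[:,:500]=cv2.resize(a[160:300,275:400],None,fx=4,fy=4,interpolation=2);b=b[130:240,170:350]
c[:183,500:]=cv2.resize(b,(300,183),interpolation=2);c[183:183+300,500:]=cv2.resize(cv2.imread('pics/sf.png')[140:240,255:355],None,fx=3,fy=3,interpolation=2)
cv2.imwrite('pics/c11.png',c)
E
```

```text
t 65.47 p [0.4068 0.2974 0.1982] gap 0.0801 F [-0.3 -0.3 -0.4] zang -101.9 tilt [-1.    -0.     0.001] q6 2.41
```

View pics/c11.png

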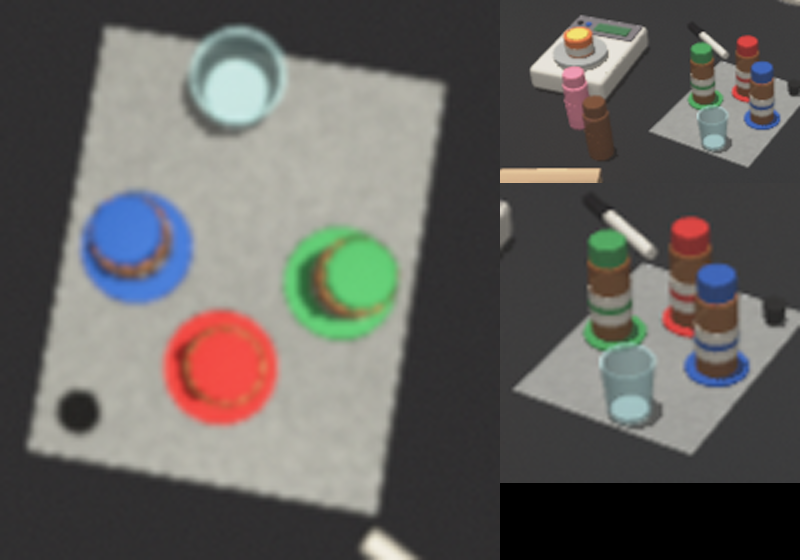

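All three bottles are upright on the coasters of their colours: caps at crop blue (125,231), green (361,276) and red (225,365), within about 1 mm of where they started. The beaker hasn't moved and the pot is on the pan. Handing in.

```bash
python3 -c "
from workcell import workorder;print(workorder.hand_in())"
```

```text
the job is handed in; nothing more can be done
None
```

The job is done and handed in at about 65 s of the 149 s allowed. I stood the three bottles in the tray, set the pot on the balance's pan, and put each bottle back on the coaster of its cap colour.

- **Bottles:** the last pictures show all three upright on their own coasters, with the caps within about 1 mm of where they started. The beaker and the brown and pink look-alikes look undisturbed.
- **Pot:** it stands upright on the pan, about 1 mm from the pan's centre by the top camera. My reading of the pan from the scene camera put the offset at about 7–9 mm. I trusted the top view, because the pan's visible side edge biases the scene view.
- **Failed grasp:** the first try at the pot failed. The fingertips sit about 25 mm farther back than I had taken from the stated TCP, so they closed on the lid and pressed it with up to about 14 N. The pot did not shift. I lifted off, opened, went lower and gripped it cleanly.

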